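# Put the medal on show

## Robot

A 6-joint arm with a two-finger parallel gripper is mounted at the origin on the work surface. World frame = base frame: x ahead of the robot, y to its left, z up, the work surface at z = 0. Lengths are in m, angles in rad, forces in N, time in s.
With the tool pointing down it reaches from about 0.25 to 0.775 m from the base axis. Payload 4 kg.
Tool frame: the origin (TCP) lies at the very end of the fingers, on their centre line; the grasp point (between the pads) lies 19 mm behind it; z points along the fingers, y is the line along which they close (so a half turn about z gives the same grasp; the last joint's range is limited). The gripper opens to 94 mm and grips with 3 to 60 N. Pads are 16 mm wide; open, the fingers measure 119 mm over their backs; the gripper's body (75 mm by 177 mm) begins 78 mm behind the grasp point.
Start: joints at [1.241, 0.087, 1.371, -0, 1.684, -0.103], TCP at [0.124, 0.536, 0.206] pointing down, gripper open.
Joint ranges: [-3.1, 3.1], [-0.76, 2.03], [0.27, 2.55], [-1.08, 4.22], [0.17, 2.65], [-2.57, 2.57]. Speed limits (rad/s): [2.79, 2.79, 3.14, 3.14, 3.14, 3.14].

## Interface

Orientations are given as a unit quaternion [x, y, z, w].
In Python, from station import arm gives the robot as it stands.
- The arm moves only by the tool step_arm, never from a script. Its argument "commands" is a list of rows, each a list of 5 numbers: the shift along the world's x, y, z in m, then the turn about the world's z in rad, then the finger opening in m, from 0 to 0.094. In form: [[x, y, z, twist, grip], ...]. A call has 1 to 10 rows; each row is the pose to reach, as a shift and turn from the pose commanded when the call began; what a row does not reach only later rows make up. A row lasts 1/12 s, in which the tool goes at most 41.7 mm and 7.16 degrees, less where a joint would pass 70% of its speed; a pose out of reach is approached as far as the arm can. A call with a gripper value outside its range is refused whole. The fingers move at their own pace and stop on an object; "grip_force" is the grip in N (left out, the last holds). Time passes only in rows, so rows that repeat a pose let the fingers close. It gives the time, the measured TCP pose, the force, the opening and the grip force at its end, in the units of the state.
- arm.observe(): the state, without advancing time (a new reading comes with each control period).
- arm.read_camera(name): name is "side" or "top"; returns a dict with "image" (480x640x3 uint8, red, green, blue), "mtx" (3x3 intrinsics, pixels), "k1" (the pictures are not rectified: a ray, as slopes to the right and down, at radius r is drawn at 1 + k1 r^2 times it, then the intrinsics apply), "xyz" and "rotation" of the camera in the world. Camera axes: x right, y down, z forward; pixel columns grow to the right and rows downward; lengths in m; the calibration is good to about 2 mm. A picture is of the moment at which its call begins. There is no depth.
- arm.finish_job(): hands the job in; it is judged then, once.
The state is a dict: "time_s": time; "qpos": joint angles; "joint_vel": joint speeds; "joint_torque": joint torques, N m; "tcp_pos": TCP position; "tool_rot": TCP orientation; "wrist_force": force on the tool from outside, world axes, zero at the start; "wrist_torque": the same for the moment, N m; "finger_gap": finger opening in m; "grasp_force": force on a finger pad.
Only numpy, scipy, OpenCV 4.12 (cv2) and the standard library are available. Lean on these libraries where they do the work, as an engineer would, in place of code of your own. Each camera call takes 0.05 s, during which the arm holds its last target. There are 200 camera calls.

## Task

Turn the display turntable until it clicks home with the medal case's catch end on the far side, under the lamp frame, and then press the case's button catch gently and steady the spring lid with the gripper so that it comes up slowly instead of flying up, until it stands fully open by itself. Do not bump the lamp frame, and leave everything else on the table where it is.

Things in the scene. Friction and masses are not known exactly. Their poses are not given: they have to be found in the camera images.
- stand: Fixed display stand carrying turntable, case and lamp frame. Origin on the table, on the turntable's vertical axis; x points to the visitors' side (away from the robot, up to 0.2 rad off), y left, z up. The disc is 300 mm across, its top 30 mm above the table. A small block with the click pawl ends 195 mm out along x, 28 mm high.
- turntable (a joint): Angle of the turntable (rad, grows anticlockwise from above, -0.6 to 2.2). 0: the case's x lies along the stand's x and the spring pawl sits between two steel bumps on the rim, the only click stop. Starts at 0.7 to 1.25. Turning takes about 1 N at the pin, passing a bump (0.04 to 0.1 rad from the stop) about 4 N; let go within 0.03 rad of 0, it is drawn to the stop.
- pin_top (a point): Top of the upright steel turning pin on the disc's rim, directly behind the case's hinge side: 16 mm thick round shaft with a 20 mm head, 130 mm from the turntable axis along the case's -x, rising 46 mm above the disc (top 76 mm above the table; shaft to grip between 40 and 68 mm above the table).
- case: Dark wooden medal case fixed on the middle of the turntable: 100 mm (x) x 150 mm (y), lid closed 49 mm high. Origin under its centre, 30 mm above the table, on the turntable axis. x points from the hinge side to the catch side, z up.
- lid_hinge (a point): Centre of the lid's hinge line (parallel to the case's y), at x = -50, z = 35 mm in the case. Axes as the case. The lid is a slab 98 mm (from hinge to front) x 150 mm (y -75 to 75), 14 mm thick, its underside level with the hinge line when closed.
- lid (a joint): Opening angle of the lid (rad): 0 closed and held by the catch, 1.8 fully open against its stop, leaning a little back over the hinge side. A spring (0.17 N m closed, 0.07 N m open; lid 0.2 kg) drives it open and keeps it open; let go half way, it flies up at over 3 rad/s.
- lid_front (a point): Middle of the lid's front upper edge, 98 mm from the hinge line. Axes as the lid's: x from hinge to front, z out of its upper face. A notch in the middle of the lid's front, 38 mm wide (y -19 to 19) and 36 mm deep, leaves room for the button; the lid's two horns beside it are 56 mm wide.
- button_top (a point): Top centre of the brass button catch: round vertical stub 20 mm across in the lid's notch, 82 mm from the hinge line, 9 mm proud of the closed lid's face (88 mm above the table). Goes 7 mm down to a hard stop (1.6 N to begin, 4.4 N at the bottom); the catch lets go at about 4.5 mm.
- button (a joint): How far the button is pressed (m): 0 out, 0.007 fully down, which is 2 mm above the closed lid's face. With fingertips 45 to 70 mm apart along the case's y, one can be on the button while the other waits just over a horn of the lid.
- lamp_frame: Fixed level rectangular display light: an open black frame of 8 mm bars, 100 mm (x) x 184 mm (y), 189 to 199 mm above the table, over the catch end of the case's home position. It bars an upright tool over the button: tilt it 35 to 40 degrees, fingertips away from the robot. A 14 mm post at x = 70, y = 185 mm of the stand carries it. Origin and axes as the stand's.
- frame_edge (a point): Middle of the lamp frame's edge nearest the case's hinge: at x = 20, z = 194 mm of the stand.
- punch_pot: Round light wooden block 70 mm across and 45 mm high with steel punches standing in it up to 150 mm; about 0.26 m to the left of the stand. Origin under its centre. Bystander.
- small_bottle: Small capped jar, 40 mm across, 70 mm high, to the left of the stand. Origin under its centre. Bystander.
- scriber: Slim scriber 140 mm long, 10 mm thick, lying right of the stand. Origin on its underside half way along. Bystander.
- coin: Copper coin blank, 38 mm across, 5 mm thick, lying right of the stand on the robot's side. Origin under its centre. Bystander.
- phone: Black phone 150 x 73 x 9 mm, lying further to the right of the stand. Origin under its centre. Bystander.

How it is judged:
On the way, in this order (a step that is already met when the one before it is completed fails the run):
1. the turntable rests in its click stop with the case's catch end under the lamp frame, the lid still closed (value of joint turntable between -0.05 and 0.05 rad and value of joint lid below 0.1 rad), for 0.2 s.
2. the lid has come up past half way (value of joint lid above 0.9 rad).
At the end, for the whole second after the job is handed in: The turntable is in its click stop (within 0.05 rad of 0), the lid stands open by itself beyond 1.65 rad and is at rest (value of joint turntable between -0.05 and 0.05 rad and value of joint lid above 1.65 rad and velocity of joint lid between -0.1 and 0.1 rad/s); the robot touches nothing.
It fails at once if the lid flies up (faster than 2.2 rad/s once it is more than 0.25 rad open) (value of joint lid above 0.25 rad and velocity of joint lid above 2.2 rad/s).
It fails at once if the case is pressed with more than 30 N (contact force between the arm and case above 30 N).
It fails at once if the lamp frame is bumped (more than 5 N) (contact force between the arm and lamp_frame above 5 N).
It fails at once if something else on the table is moved by more than 20 mm (distance of any of punch_pot, small_bottle, scriber, coin, phone from where it was at the start of the episode above 0.02 m).
It also fails if it takes over 50 s, if anything falls off the work surface, if the arm or the gripper's body presses on something with over 40 N, if the wrist force passes 120 N, or if a joint passes its speed limit or range.

## Working session

There is one attempt and no reset: what is moved stays moved. The work goes in short steps, Python scripts to look and compute and a tool call to move; the robot and the scene stay as the last step left them, time stands still between calls to the robot, and variables do not carry over. Pictures are saved under pics/ and viewed, at most 10 in all, crops included, and the job is handed in when it is done.

Besides the shell and the picture viewer there is one more tool, called after "Emit:" in YAML: its name, and indented under it one key for each argument. step_arm: Moves the arm, as the interface text tells. Its arguments: {"type":"object","properties":{"commands":{"type":"array"},"grip_force":{"type":"number"}},"required":["commands"]}

```bash
ls; mkdir -p pics; cat > h.py <<'E'
import numpy as np, cv2
from station import arm
def cam(n):
    c=arm.read_camera(n); return c
def save(c,f,crop=None,s=1):
    im=c["image"][:,:,::-1]
    if crop: a,b,d,e=crop; im=im[b:e,a:d]
    cv2.imwrite(f,cv2.resize(im,None,fx=s,fy=s,interpolation=cv2.INTER_CUBIC))
def ray(c,u,v):
    K=c["mtx"]; d=np.array([(u-K[0,2])/K[0,0],(v-K[1,2])/K[1,1]])
    p=d.copy()
    for _ in range(20): p=d/(1+c["k1"]*(p@p))
    return np.array(c["xyz"]),np.array(c["rotation"])@np.r_[p,1]
def onz(c,u,v,z):
    o,d=ray(c,u,v); return o+d*(z-o[2])/d[2]
def proj(c,X):
    p=np.array(c["rotation"]).T@(np.array(X)-c["xyz"]); p=p[:2]/p[2]; p=p*(1+c["k1"]*(p@p)); K=c["mtx"]
    return p*[K[0,0],K[1,1]]+[K[0,2],K[1,2]]
E
python3 - <<'E'
from h import *
for n in("top","side"):
    c=cam(n); save(c,f"pics/{n}0.png"); print(n,c["mtx"],c["k1"],c["xyz"],c["rotation"])
print(arm.observe())
E
```

```text
pics
top [[612.68058812   0.         322.09466142]
 [  0.         612.68058812 243.31068024]
 [  0.           0.           1.        ]] -0.21118749325834038 [0.32526911 0.02327565 1.58393998] [-0.70306008  0.70497345 -0.07274268  0.0585446 ]
side [[474.0167089    0.         328.19122348]
 [  0.         474.0167089  237.7749482 ]
 [  0.           0.           1.        ]] 0.03225528905178516 [ 0.32991515 -0.77716522  0.69234023] [ 0.86882257 -0.138692    0.07074233 -0.47000788]
{'time_s': 0.1, 'qpos': array([ 1.24090892e+00,  8.79059637e-02,  1.37206409e+00,  2.70900334e-05,
        1.68360255e+00, -1.03087392e-01]), 'joint_vel': array([-0.00027434,  0.00038396, -0.00277673, -0.00187967, -0.00233171,
        0.00068122]), 'joint_torque': array([ 1.83424745e-03, -3.41253126e+01, -3.03301370e+01,  7.19982921e-02,
        3.04565358e-02, -1.01159005e-04]), 'tcp_pos': array([0.12350536, 0.53546063, 0.20442743]), 'tool_rot': array([ 1.13155560e-01,  9.93576791e-01, -9.63971552e-04, -2.25792299e-04]), 'wrist_force': array([ 0.29790183, -0.67467461,  0.12350761]), 'wrist_torque': array([-0.004793  ,  0.01753144,  0.03263561]), 'grasp_force': 0.0, 'finger_gap': 0.0938790496057976}
```

View pics/top0.png

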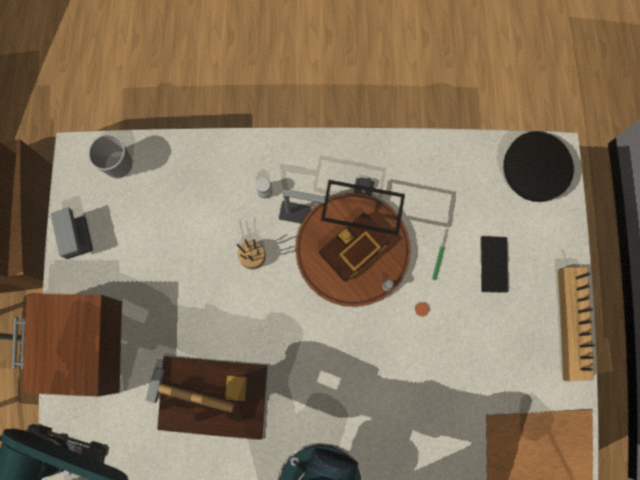

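View pics/side0.png

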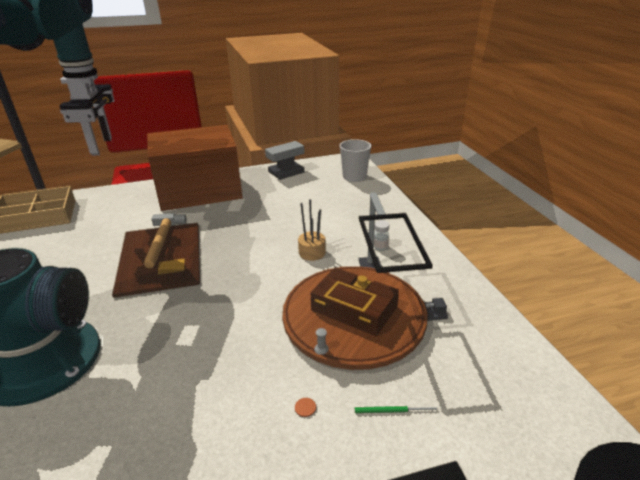

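```bash
sed -i 's/^import numpy.*/&\nfrom scipy.spatial.transform import Rotation as R/; s/np.array(c\["rotation"\])/R.from_quat(c["rotation"]).as_matrix()/' h.py
cat > m.py <<'E'
from h import *
c=cam("top"); im=c["image"]; hsv=cv2.cvtColor(im,cv2.COLOR_RGB2HSV)
box=np.zeros(im.shape[:2],np.uint8); cv2.circle(box,(353,249),66,255,-1)
# disc: reddish brown
m=((hsv[...,1]>110)&(box>0)).astype(np.uint8)*255
m=cv2.morphologyEx(m,cv2.MORPH_CLOSE,np.ones((7,7)))
k=max(cv2.findContours(m,0,1)[0],key=cv2.contourArea); h=cv2.convexHull(k)[:,0,:]
P=np.array([onz(c,*p,.03)[:2] for p in h])
A=np.c_[2*P,np.ones(len(P))]; s=np.linalg.lstsq(A,(P**2).sum(1),rcond=None)[0]
print("disc",s[:2],"r",np.sqrt(s[2]+s[0]**2+s[1]**2))
# pin: grey bright
b2=np.zeros_like(box); cv2.circle(b2,(388,286),9,255,-1)
g=(hsv[...,1]<70)&(b2>0)&(hsv[...,2]>90); v,u=np.nonzero(g); print("pin px",u.mean(),v.mean(),len(u)); pin=onz(c,u.mean(),v.mean(),.076);print("pin",pin)
# frame: black
b3=np.zeros_like(box); b3[172:245,312:415]=255
g=((im.max(2)<45)&(b3>0)).astype(np.uint8)*255
k=max(cv2.findContours(g,0,1)[0],key=cv2.contourArea); r=cv2.minAreaRect(k); bp=cv2.boxPoints(r); print("frame px",bp.round(1).tolist())
F=np.array([onz(c,*p,.194)[:2] for p in bp]); print(F.round(4).tolist(),F.mean(0),np.linalg.norm(np.roll(F,1,0)-F,axis=1))
for u,v in((344,237),): print("button",onz(c,u,v,.088))
print(np.arctan2(*(s[1]-pin[1],s[0]-pin[0])))
save(c,"pics/z.png",(290,170,420,310),4)
E
python3 m.py
```

```text
disc [ 0.60478736 -0.08790647] r 0.14760350119212118
pin px 388.3157894736842 286.17543859649123 114
pin [ 0.5003434  -0.17197707  0.076     ]
frame px [[320.8999938964844, 223.89999389648438], [324.5, 197.6999969482422], [401.29998779296875, 208.1999969482422], [397.70001220703125, 234.39999389648438]]
[[0.6327, -0.0028], [0.6956, -0.0115], [0.6706, -0.192], [0.6078, -0.1816]] [ 0.65168236 -0.09697977] [0.18047686 0.06350773 0.18215552 0.06368067]
button [ 0.62262826 -0.06222238  0.088     ]
0.6777429023952926
```

View pics/z.png

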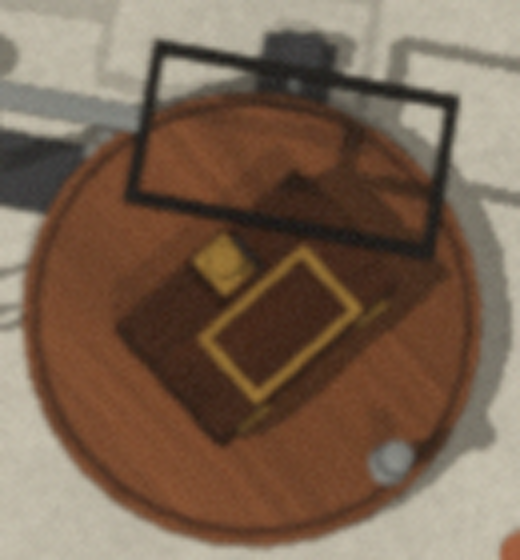

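Emit:
step_arm:
  commands:
    - [0,0,0.04,0,0.094]
    - [0,0,0.08,0,0.094]
    - [0,0,0.12,0,0.094]
    - [0,0,0.16,0,0.094]
    - [0,0,0.2,0,0.094]
    - [0,0,0.24,0,0.094]
    - [0,0,0.28,0,0.094]
    - [0,0,0.32,0,0.094]
    - [0,0,0.36,0,0.094]
    - [0,0,0.4,0,0.094]

```text
time_s: 0.98
tcp_pos: [0.1079, 0.4643, 0.5754]
tool_rot: [0.112, 0.991, -0.066, -0.02]
wrist_force: [3.9, 7.7, -4.6]
finger_gap: 0.094
grasp_force: 0.0
```

Emit:
step_arm:
  commands:
    - [0,0,0.04,0,0.094]
    - [0,0,0.08,0,0.094]
    - [0,0,0.08,0,0.094]
    - [0,0,0.08,0,0.094]

```text
time_s: 1.32
tcp_pos: [0.0996, 0.4368, 0.6116]
tool_rot: [0.113, 0.993, -0.025, -0.011]
wrist_force: [0.8, 0.5, 1.0]
finger_gap: 0.0937
grasp_force: 0.0
```

Emit:
step_arm:
  commands:
    - [0,0,-0.04,0,0.094]
    - [0,0,-0.08,0,0.094]
    - [0,0,-0.12,0,0.094]
    - [0,0,-0.16,0,0.094]
    - [0,0,-0.2,0,0.094]
    - [0,0,-0.2,0,0.094]

```text
time_s: 1.82
tcp_pos: [0.0991, 0.4355, 0.3989]
tool_rot: [0.113, 0.993, -0.037, -0.014]
wrist_force: [0.6, 0.7, -2.0]
finger_gap: 0.0941
grasp_force: 0.0
```

```bash
python3 - <<'E'
from h import *
s=arm.observe(); print(s["time_s"],s["qpos"].round(3),s["tcp_pos"].round(4),s["tool_rot"].round(4)); print(R.from_quat(s["tool_rot"]).as_matrix().round(3))
print(R.from_quat([.112,.991,-.066,-.02]).as_matrix()[:,2])
c=cam("top")
px=np.array([[157,42],[458,97],[432,257],[127,200]])/4+[290,170]
F=np.array([onz(c,*p,.199)[:2] for p in px]);print(F.round(4).tolist(),F.mean(0))
e=(F[0]+F[1]-F[2]-F[3])/2; print("frame x dir",np.arctan2(e[1],e[0]),np.linalg.norm(e)); e=(F[0]+F[3]-F[1]-F[2])/2; print(np.arctan2(-e[0],e[1]),np.linalg.norm(e))
for n,p in dict(button=((224,258),.088),pin=((392,458),.076),pawl=((298,35),.028)).items(): print(n,onz(c,*(np.array(p[0])/4+[290,170]),p[1]))
E
```

```text
1.8167 [ 1.213 -0.04   1.119  0.01   2.141 -0.126] [0.0991 0.4355 0.3989] [ 0.113   0.9928 -0.0372 -0.0137]
[[-0.974  0.223 -0.036]
 [ 0.225  0.972 -0.071]
 [ 0.019 -0.077 -0.997]]
[-0.05445771 -0.12641025 -0.99048211]
[[0.7361, -0.0228], [0.7032, -0.1999], [0.607, -0.1815], [0.6408, -0.0047]] [ 0.67176674 -0.10222076]
frame x dir -0.18793834105414836 0.09744485777372058
-0.18611778084798877 0.1800697702036802
button [ 0.62898439 -0.06729122  0.088     ]
pin [ 0.50454137 -0.171276    0.076     ]
pawl [ 0.79193601 -0.12196195  0.028     ]
```

Emit:
step_arm:
  commands:
    - [0.02,-0.03,0,0,0.05]
    - [0.043,-0.064,0,0,0.05]
    - [0.066,-0.098,0,0,0.05]
    - [0.089,-0.132,0,0,0.05]
    - [0.112,-0.166,0,0,0.05]
    - [0.135,-0.2,0,0,0.05]
    - [0.158,-0.234,0,0,0.05]
    - [0.181,-0.268,0,0,0.05]
    - [0.204,-0.302,0,0,0.05]
    - [0.227,-0.336,0,0,0.05]

```text
time_s: 2.7
tcp_pos: [0.3294, 0.1007, 0.4155]
tool_rot: [0.113, 0.993, -0.026, -0.006]
wrist_force: [2.1, 0.2, -0.5]
finger_gap: 0.0503
grasp_force: 0.0
```

Emit:
step_arm:
  commands:
    - [0.022,-0.034,-0.02,0,0.05]
    - [0.045,-0.068,-0.04,0,0.05]
    - [0.067,-0.102,-0.06,0,0.05]
    - [0.09,-0.136,-0.08,0,0.05]
    - [0.112,-0.17,-0.1,0,0.05]
    - [0.135,-0.204,-0.12,0,0.05]
    - [0.157,-0.238,-0.14,0,0.05]
    - [0.178,-0.271,-0.16,0,0.05]
    - [0.178,-0.271,-0.18,0,0.05]
    - [0.178,-0.271,-0.18,0,0.05]

```text
time_s: 3.53
tcp_pos: [0.5075, -0.1728, 0.2265]
tool_rot: [0.115, 0.993, -0.028, -0.013]
wrist_force: [-0.2, 0.7, -1.1]
finger_gap: 0.0501
grasp_force: 0.0
```

Emit:
step_arm:
  commands:
    - [0,0,0,0,0.05]
    - [0,0,0,0,0.05]

```text
time_s: 3.7
tcp_pos: [0.5075, -0.1691, 0.2338]
tool_rot: [0.113, 0.993, -0.028, -0.009]
wrist_force: [-0.2, 0.2, 1.0]
finger_gap: 0.0499
grasp_force: 0.0
```

Emit:
step_arm:
  commands:
    - [-0.003,-0.002,-0.04,0,0.05]
    - [-0.003,-0.002,-0.08,0,0.05]
    - [-0.003,-0.002,-0.12,0,0.05]
    - [-0.003,-0.002,-0.15,0,0.05]
    - [-0.003,-0.002,-0.17,0,0.05]
    - [-0.003,-0.002,-0.185,0,0.05]
    - [-0.003,-0.002,-0.192,0,0.05]
    - [-0.003,-0.002,-0.192,0,0.05]

```text
time_s: 4.37
tcp_pos: [0.5035, -0.1701, 0.0393]
tool_rot: [0.112, 0.993, -0.028, -0.01]
wrist_force: [-0.3, 0.3, 1.1]
finger_gap: 0.0501
grasp_force: 0.0
```

Emit:
step_arm:
  commands:
    - [0,0,0,0,0.01]
    - [0,0,0,0,0.01]
    - [0,0,0,0,0.01]
    - [0,0,0,0,0.01]
    - [0,0,0,0,0.01]
  grip_force: 15

```text
time_s: 4.78
tcp_pos: [0.5021, -0.1723, 0.039]
tool_rot: [0.113, 0.993, -0.029, -0.011]
wrist_force: [-4.8, -5.8, 3.6]
finger_gap: 0.0203
grasp_force: 3.4
```

Emit:
step_arm:
  commands:
    - [0,0,0,0,0.01]
    - [0,0,0,0,0.01]
    - [0,0,0,0,0.01]

```text
time_s: 5.03
tcp_pos: [0.5018, -0.1723, 0.039]
tool_rot: [0.114, 0.993, -0.029, -0.012]
wrist_force: [-4.0, -3.5, 4.7]
finger_gap: 0.0189
grasp_force: 15.0
```

```bash
python3 - <<'E'
import numpy as np
C=np.array([.603,-.088])
for r in (.1305,):
  a0=.702
  p0=C-.13*np.array([np.cos(a0),np.sin(a0)])
  for a in np.linspace(a0,-.187,11): 
    p=C-.13*np.array([np.cos(a),np.sin(a)]); print(round(a,3),(p-p0).round(4))
E
```

```text
0.702 [0. 0.]
0.613 [-0.0071  0.0091]
0.524 [-0.0133  0.0189]
0.435 [-0.0186  0.0291]
0.346 [-0.023   0.0398]
0.257 [-0.0265  0.0508]
0.169 [-0.0289  0.0621]
0.08 [-0.0303  0.0736]
-0.009 [-0.0307  0.0851]
-0.098 [-0.0301  0.0967]
-0.187 [-0.0285  0.1081]
```

Emit:
step_arm:
  commands:
    - [-0.0035,0.0045,0,0,0.01]
    - [-0.0071,0.0091,0,0,0.01]
    - [-0.0102,0.014,0,0,0.01]
    - [-0.0133,0.0189,0,0,0.01]
    - [-0.016,0.024,0,0,0.01]
    - [-0.0186,0.0291,0,0,0.01]
    - [-0.0208,0.0345,0,0,0.01]
    - [-0.023,0.0398,0,0,0.01]
    - [-0.0265,0.0508,0,0,0.01]
    - [-0.0289,0.0621,0,0,0.01]

```text
time_s: 5.87
tcp_pos: [0.4718, -0.1102, 0.0386]
tool_rot: [0.114, 0.993, -0.029, -0.013]
wrist_force: [-4.9, -2.7, 3.9]
finger_gap: 0.019
grasp_force: 15.7
```

Emit:
step_arm:
  commands:
    - [-0.0008,0.006,0,0,0.01]
    - [-0.0014,0.0115,0,0,0.01]
    - [-0.0016,0.017,0,0,0.01]
    - [-0.0018,0.023,0,0,0.01]
    - [-0.0015,0.029,0,0,0.01]
    - [-0.0012,0.0346,0,0,0.01]
    - [-0.0008,0.04,0,0,0.01]
    - [0.0004,0.046,0,0,0.01]
    - [0.0004,0.046,0,0,0.01]
    - [0.0004,0.046,0,0,0.01]

```text
time_s: 6.7
tcp_pos: [0.4743, -0.0622, 0.0383]
tool_rot: [0.113, 0.993, -0.028, -0.011]
wrist_force: [-3.0, -1.1, 4.2]
finger_gap: 0.0189
grasp_force: 16.2
```

```bash
python3 - <<'E'
from h import *
s=arm.observe(); print(s["time_s"],s["tcp_pos"],s["wrist_force"])
c=cam("top"); save(c,"pics/z2.png",(290,170,420,310),4)
E
```

```text
6.7 [ 0.47431697 -0.06219927  0.03828436] [-2.95460731 -1.10633061  4.20629161]
```

View pics/z2.png

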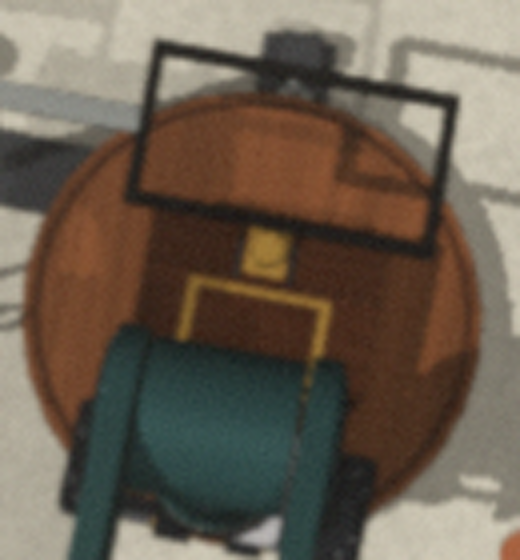

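Emit:
step_arm:
  commands:
    - [0,0,0,0,0.025]
    - [0,0,0,0,0.035]
    - [0,0,0,0,0.05]
    - [0,0,0,0,0.05]
    - [0,0,0.03,0,0.05]
    - [0,0,0.07,0,0.05]
    - [0,0,0.11,0,0.05]
    - [0,0,0.15,0,0.05]
    - [0,0,0.19,0,0.05]
    - [0,0,0.23,0,0.05]

```text
time_s: 7.58
tcp_pos: [0.4736, -0.0623, 0.2694]
tool_rot: [0.113, 0.993, -0.027, -0.011]
wrist_force: [1.1, -0.1, 0.3]
finger_gap: 0.0499
grasp_force: 0.0
```

Emit:
step_arm:
  commands:
    - [0.03,-0.01,0.03,0,0.05]
    - [0.07,-0.015,0.06,0,0.05]
    - [0.11,-0.025,0.09,0,0.05]
    - [0.15,-0.03,0.09,0,0.05]
    - [0.19,-0.04,0.09,0,0.05]
    - [0.23,-0.05,0.09,0,0.05]
    - [0.27,-0.055,0.09,0,0.05]
    - [0.31,-0.065,0.09,0,0.05]
    - [0.35,-0.07,0.09,0,0.05]
    - [0.39,-0.08,0.09,0,0.05]

```text
time_s: 8.42
tcp_pos: [0.7708, -0.1267, 0.3131]
tool_rot: [0.112, 0.993, -0.028, -0.001]
wrist_force: [-1.0, 0.5, 0.6]
finger_gap: 0.0502
grasp_force: 0.0
```

Emit:
step_arm:
  commands:
    - [0.04,-0.008,0,0,0.05]
    - [0.08,-0.016,0,0,0.05]
    - [0.12,-0.024,0,0,0.05]
    - [0.16,-0.032,0,0,0.05]
    - [0.16,-0.032,0,0,0.05]

```text
time_s: 8.83
tcp_pos: [0.8121, -0.1398, 0.2698]
tool_rot: [0.112, 0.993, -0.03, 0.02]
wrist_force: [0.3, -0.1, -0.1]
finger_gap: 0.0503
grasp_force: 0.0
```

Emit:
step_arm:
  commands:
    - [0.04,-0.008,0.04,0,0.05]
    - [0.08,-0.016,0.08,0,0.05]
    - [0.12,-0.024,0.12,0,0.05]
    - [0.16,-0.03,0.16,0,0.05]

```text
time_s: 9.17
tcp_pos: [0.806, -0.1429, 0.3018]
tool_rot: [0.112, 0.992, -0.031, 0.039]
wrist_force: [-0.3, 0.5, -0.6]
finger_gap: 0.05
grasp_force: 0.0
```

Emit:
step_arm:
  commands:
    - [0.04,-0.008,0.04,0,0.05]
    - [0.08,-0.016,0.08,0,0.05]
    - [0.12,-0.024,0.12,0,0.05]
    - [0.16,-0.03,0.16,0,0.05]

```text
time_s: 9.5
tcp_pos: [0.8025, -0.1459, 0.3251]
tool_rot: [0.111, 0.992, -0.032, 0.055]
wrist_force: [0.4, -0.8, -0.7]
finger_gap: 0.0497
grasp_force: 0.0
```

```bash
python3 - <<'E'
from h import *
s=arm.observe(); print(s["time_s"],s["qpos"].round(3),s["tcp_pos"].round(4),s["tool_rot"].round(4)); print(R.from_quat(s["tool_rot"]).as_matrix().round(3))
E
```

```text
9.5 [-0.227  0.727  0.274 -0.057  2.022 -1.602] [ 0.8025 -0.1459  0.3251] [ 0.1113  0.9917 -0.0323  0.0554]
[[-0.969  0.224  0.103]
 [ 0.217  0.973 -0.076]
 [-0.117 -0.052 -0.992]]
```

Emit:
step_arm:
  commands:
    - [0.15,-0.03,0.02,0,0.05]

```text
time_s: 9.58
tcp_pos: [0.8177, -0.1497, 0.3176]
tool_rot: [0.111, 0.991, -0.033, 0.069]
wrist_force: [0.9, 0.4, 0.3]
finger_gap: 0.0498
grasp_force: 0.0
```

Emit:
step_arm:
  commands:
    - [0.15,-0.03,0.02,0,0.05]

```text
time_s: 9.67
tcp_pos: [0.835, -0.1543, 0.3043]
tool_rot: [0.11, 0.99, -0.034, 0.082]
wrist_force: [0.1, 0.9, -0.7]
finger_gap: 0.0499
grasp_force: 0.0
```

Emit:
step_arm:
  commands:
    - [0.15,-0.03,0.15,0,0.05]

```text
time_s: 9.75
tcp_pos: [0.8382, -0.1561, 0.3057]
tool_rot: [0.11, 0.989, -0.034, 0.088]
wrist_force: [-0.2, -0.7, -2.3]
finger_gap: 0.0501
grasp_force: 0.0
```

Emit:
step_arm:
  commands:
    - [0.15,-0.03,0.15,0,0.05]

```text
time_s: 9.83
tcp_pos: [0.8408, -0.1578, 0.3224]
tool_rot: [0.109, 0.988, -0.036, 0.105]
wrist_force: [0.3, -1.1, 0.4]
finger_gap: 0.0496
grasp_force: 0.0
```

Emit:
step_arm:
  commands:
    - [0.3,-0.06,0.3,0,0.05]
    - [0.3,-0.06,0.3,0,0.05]

```text
time_s: 10.0
tcp_pos: [0.8414, -0.1598, 0.3473]
tool_rot: [0.109, 0.985, -0.038, 0.127]
wrist_force: [0.3, -0.2, -0.0]
finger_gap: 0.0501
grasp_force: 0.0
```

Emit:
step_arm:
  commands:
    - [0.3,-0.06,0.3,0,0.05]
    - [0.3,-0.06,0.3,0,0.05]

```text
time_s: 10.17
tcp_pos: [0.8436, -0.1621, 0.3635]
tool_rot: [0.108, 0.983, -0.039, 0.144]
wrist_force: [-0.0, 0.6, 1.3]
finger_gap: 0.0502
grasp_force: 0.0
```

Emit:
step_arm:
  commands:
    - [0.15,-0.03,0.1,0,0.05]

```text
time_s: 10.25
tcp_pos: [0.8517, -0.1646, 0.3677]
tool_rot: [0.107, 0.981, -0.041, 0.157]
wrist_force: [-0.0, 0.2, 0.3]
finger_gap: 0.0499
grasp_force: 0.0
```

Emit:
step_arm:
  commands:
    - [0.15,-0.02,0.1,0,0.05]

```text
time_s: 10.33
tcp_pos: [0.8613, -0.1656, 0.3708]
tool_rot: [0.107, 0.979, -0.042, 0.171]
wrist_force: [0.2, 0.2, 0.6]
finger_gap: 0.05
grasp_force: 0.0
```

Emit:
step_arm:
  commands:
    - [0.15,-0.02,0.1,0,0.05]

```text
time_s: 10.42
tcp_pos: [0.8705, -0.1657, 0.3745]
tool_rot: [0.106, 0.976, -0.043, 0.185]
wrist_force: [0.9, -0.2, 0.6]
finger_gap: 0.05
grasp_force: 0.0
```

Emit:
step_arm:
  commands:
    - [0.15,-0.02,0.1,0,0.05]

```text
time_s: 10.5
tcp_pos: [0.8797, -0.1661, 0.3786]
tool_rot: [0.105, 0.973, -0.044, 0.199]
wrist_force: [-0.4, -0.3, -0.3]
finger_gap: 0.0499
grasp_force: 0.0
```

Emit:
step_arm:
  commands:
    - [0.15,-0.02,0.1,0,0.05]

```text
time_s: 10.58
tcp_pos: [0.8889, -0.1665, 0.3829]
tool_rot: [0.104, 0.97, -0.045, 0.213]
wrist_force: [0.4, -0.0, -0.4]
finger_gap: 0.0499
grasp_force: 0.0
```

Emit:
step_arm:
  commands:
    - [0.15,-0.02,0.1,0,0.05]

```text
time_s: 10.67
tcp_pos: [0.8982, -0.1671, 0.3873]
tool_rot: [0.104, 0.967, -0.046, 0.228]
wrist_force: [0.8, 0.3, 0.7]
finger_gap: 0.0501
grasp_force: 0.0
```

Emit:
step_arm:
  commands:
    - [0.15,-0.02,0.1,0,0.05]

```text
time_s: 10.75
tcp_pos: [0.9074, -0.1677, 0.3919]
tool_rot: [0.103, 0.964, -0.047, 0.242]
wrist_force: [-0.2, -1.1, -1.0]
finger_gap: 0.0503
grasp_force: 0.0
```

Emit:
step_arm:
  commands:
    - [0.15,-0.02,0.1,0,0.05]

```text
time_s: 10.83
tcp_pos: [0.9167, -0.1683, 0.3964]
tool_rot: [0.102, 0.96, -0.048, 0.256]
wrist_force: [0.7, 0.6, -0.3]
finger_gap: 0.0499
grasp_force: 0.0
```

```bash
python3 - <<'E'
from h import *
s=arm.observe(); print(s["time_s"],s["qpos"].round(3),s["tcp_pos"].round(4),s["tool_rot"].round(4)); print(R.from_quat(s["tool_rot"]).as_matrix().round(3))
E
```

```text
10.8333 [-0.23   0.692  0.274 -0.032  1.65  -1.6  ] [ 0.9167 -0.1683  0.3964] [ 0.1021  0.9601 -0.0485  0.2558]
[[-0.848  0.221  0.481]
 [ 0.171  0.974 -0.145]
 [-0.501 -0.041 -0.864]]
```

Emit:
step_arm:
  commands:
    - [0.15,-0.02,0.1,0,0.05]

```text
time_s: 10.92
tcp_pos: [0.926, -0.169, 0.401]
tool_rot: [0.101, 0.956, -0.05, 0.27]
wrist_force: [-0.3, 0.1, -0.1]
finger_gap: 0.0502
grasp_force: 0.0
```

Emit:
step_arm:
  commands:
    - [0.15,-0.02,0.1,0,0.05]

```text
time_s: 11.0
tcp_pos: [0.9353, -0.1698, 0.4058]
tool_rot: [0.1, 0.952, -0.051, 0.284]
wrist_force: [-0.1, 0.1, 0.4]
finger_gap: 0.0502
grasp_force: 0.0
```

Emit:
step_arm:
  commands:
    - [0.15,-0.02,0.1,0,0.05]

```text
time_s: 11.08
tcp_pos: [0.9446, -0.1705, 0.4105]
tool_rot: [0.099, 0.948, -0.052, 0.298]
wrist_force: [-0.3, -0.2, 0.9]
finger_gap: 0.0497
grasp_force: 0.0
```

Emit:
step_arm:
  commands:
    - [0.15,-0.02,0.1,0,0.05]

```text
time_s: 11.17
tcp_pos: [0.9538, -0.1712, 0.4153]
tool_rot: [0.099, 0.944, -0.053, 0.312]
wrist_force: [-1.0, 0.0, 0.2]
finger_gap: 0.0499
grasp_force: 0.0
```

Emit:
step_arm:
  commands:
    - [-0.035,0.011,0,0.01,0.045]
    - [-0.07,0.022,0,0.02,0.045]
    - [-0.105,0.033,0,0.037,0.045]
    - [-0.14,0.044,0,0.037,0.045]
    - [-0.18,0.055,0,0.037,0.045]
    - [-0.22,0.066,0,0.037,0.045]
    - [-0.26,0.08,0,0.037,0.045]
    - [-0.3,0.095,0,0.037,0.045]
    - [-0.34,0.108,0,0.037,0.045]
    - [-0.36,0.113,0,0.037,0.045]

```text
time_s: 12.0
tcp_pos: [0.5902, -0.0567, 0.4174]
tool_rot: [0.081, 0.945, -0.047, 0.314]
wrist_force: [-0.2, 0.3, 1.1]
finger_gap: 0.0449
grasp_force: 0.0
```

```bash
python3 - <<'E'
from h import *
s=arm.observe(); print(s["time_s"],s["qpos"].round(3),s["tcp_pos"].round(4),s["tool_rot"].round(4)); print(R.from_quat(s["tool_rot"]).as_matrix().round(3))
E
```

```text
12.0 [-0.169 -0.263  1.415 -0.039  1.345 -1.573] [ 0.5902 -0.0567  0.4174] [ 0.0807  0.9448 -0.0465  0.3141]
[[-0.79   0.182  0.586]
 [ 0.123  0.983 -0.139]
 [-0.601 -0.037 -0.798]]
```

Emit:
step_arm:
  commands:
    - [-0.003,0.001,-0.04,0,0.045]
    - [-0.007,0.002,-0.08,0,0.045]
    - [-0.007,0.002,-0.12,0,0.045]
    - [-0.007,0.002,-0.16,0,0.045]
    - [-0.007,0.002,-0.2,0,0.045]
    - [-0.007,0.002,-0.22,0,0.045]
    - [-0.007,0.002,-0.22,0,0.045]

```text
time_s: 12.58
tcp_pos: [0.5833, -0.0556, 0.1867]
tool_rot: [0.081, 0.947, -0.046, 0.306]
wrist_force: [-0.9, 0.6, -1.0]
finger_gap: 0.0448
grasp_force: 0.0
```

```bash
python3 - <<'E'
from h import *
s=arm.observe(); t=s["tcp_pos"]; print(s["time_s"],t.round(4)); Rm=R.from_quat(s["tool_rot"]).as_matrix(); print(Rm.round(3))
a=cam("top"); b=cam("side")
save(a,"pics/t3.png",(290,170,420,310),4); save(b,"pics/s3.png",(270,190,470,340),4)
L=t+Rm[:,1]*.02875; Q=t-Rm[:,1]*.02875
for n,p in (("L",L),("R",Q),("btn",[.603+.032*.9825,-.088-.032*.186,.088])): print(n,(4*(proj(a,p)-[290,170])).round(),(4*(proj(b,p)-[270,190])).round())
E
```

```text
12.5833 [ 0.5833 -0.0556  0.1867]
[[-0.799  0.182  0.573]
 [ 0.126  0.983 -0.137]
 [-0.588 -0.038 -0.808]]
L [166. 293.] [272. 169.]
R [264. 310.] [290. 230.]
btn [267. 249.] [400. 385.]
```

View pics/t3.png

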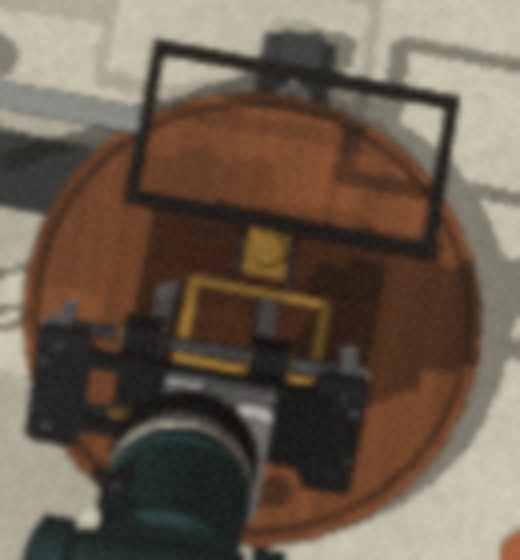

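View pics/s3.png

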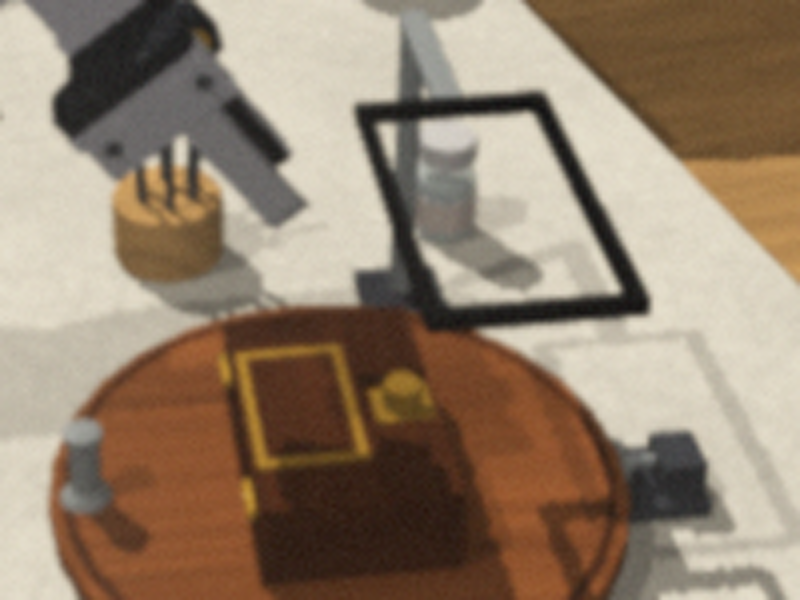

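Emit:
step_arm:
  commands:
    - [0.014,-0.003,-0.022,0,0.045]
    - [0.028,-0.005,-0.043,0,0.045]
    - [0.042,-0.008,-0.064,0,0.045]
    - [0.052,-0.01,-0.079,0,0.045]
    - [0.057,-0.011,-0.087,0,0.045]
    - [0.057,-0.011,-0.087,0,0.045]
    - [0.057,-0.011,-0.087,0,0.045]

```text
time_s: 13.27
tcp_pos: [0.6452, -0.0675, 0.1091]
tool_rot: [0.081, 0.945, -0.047, 0.313]
wrist_force: [0.2, -0.4, 0.4]
finger_gap: 0.0452
grasp_force: 0.0
```

Emit:
step_arm:
  commands:
    - [0,0,-0.003,0,0.045]
    - [0,0,-0.006,0,0.045]
    - [0,0,-0.006,0,0.045]

```text
time_s: 13.52
tcp_pos: [0.6436, -0.0671, 0.101]
tool_rot: [0.081, 0.946, -0.047, 0.312]
wrist_force: [0.4, 0.0, 0.7]
finger_gap: 0.0451
grasp_force: 0.0
```

Emit:
step_arm:
  commands:
    - [0,0,-0.001,0,0.045]
    - [0,0,-0.002,0,0.045]
    - [0,0,-0.002,0,0.045]

```text
time_s: 13.77
tcp_pos: [0.6435, -0.0672, 0.0982]
tool_rot: [0.081, 0.946, -0.047, 0.311]
wrist_force: [0.7, -0.1, -1.2]
finger_gap: 0.0447
grasp_force: 0.0
```

Emit:
step_arm:
  commands:
    - [-0.001,0,-0.002,0,0.045]
    - [-0.001,0,-0.004,0,0.045]
    - [-0.001,0,-0.005,0,0.045]
    - [-0.001,0,-0.005,0,0.045]

```text
time_s: 14.1
tcp_pos: [0.6425, -0.0672, 0.0927]
tool_rot: [0.081, 0.946, -0.047, 0.311]
wrist_force: [0.6, 0.7, 1.7]
finger_gap: 0.0451
grasp_force: 0.1
```

Emit:
step_arm:
  commands:
    - [0,0,-0.001,0,0.045]
    - [0,0,-0.002,0,0.045]
    - [0,0,-0.002,0,0.045]

```text
time_s: 14.35
tcp_pos: [0.6429, -0.0672, 0.0915]
tool_rot: [0.081, 0.946, -0.047, 0.311]
wrist_force: [-1.0, -0.2, 1.9]
finger_gap: 0.0449
grasp_force: 0.8
```

Emit:
step_arm:
  commands:
    - [0,0,-0.001,0,0.045]
    - [0,0,-0.002,0,0.045]
    - [0,0,-0.002,0,0.045]

```text
time_s: 14.6
tcp_pos: [0.643, -0.0673, 0.0896]
tool_rot: [0.081, 0.946, -0.047, 0.312]
wrist_force: [-0.3, 0.1, 2.0]
finger_gap: 0.0453
grasp_force: 1.2
```

Emit:
step_arm:
  commands:
    - [0,0,-0.001,0,0.045]
    - [0,0,-0.001,0,0.045]

```text
time_s: 14.77
tcp_pos: [0.6429, -0.0673, 0.0885]
tool_rot: [0.081, 0.946, -0.047, 0.312]
wrist_force: [-1.3, -0.4, 2.6]
finger_gap: 0.0448
grasp_force: 1.4
```

Emit:
step_arm:
  commands:
    - [0,0,-0.001,0,0.045]
    - [0,0,-0.001,0,0.045]

```text
time_s: 14.93
tcp_pos: [0.6429, -0.0673, 0.0875]
tool_rot: [0.081, 0.946, -0.047, 0.312]
wrist_force: [-0.6, 0.4, 2.1]
finger_gap: 0.0449
grasp_force: 1.5
```

Emit:
step_arm:
  commands:
    - [0,0,-0.001,0,0.045]
    - [0,0,-0.001,0,0.045]
    - [0,0,-0.001,0,0.045]

```text
time_s: 15.18
tcp_pos: [0.6429, -0.0673, 0.0865]
tool_rot: [0.081, 0.946, -0.047, 0.312]
wrist_force: [-1.3, -0.6, 4.4]
finger_gap: 0.0452
grasp_force: 1.7
```

```bash
python3 - <<'E'
from h import *
s=arm.observe(); print(s["time_s"],s["tcp_pos"].round(4),s["wrist_force"].round(2),s["wrist_torque"].round(3))
E
```

```text
15.1833 [ 0.6429 -0.0673  0.0865] [-1.3  -0.57  4.43] [-0.054  0.067 -0.032]
```

Emit:
step_arm:
  commands:
    - [0,0,-0.0007,0,0.045]
    - [0,0,-0.0007,0,0.045]
    - [0,0,-0.0007,0,0.045]

```text
time_s: 15.43
tcp_pos: [0.643, -0.0673, 0.086]
tool_rot: [0.081, 0.946, -0.047, 0.312]
wrist_force: [-1.6, 1.1, 5.8]
finger_gap: 0.0449
grasp_force: 2.3
```

```bash
python3 - <<'E'
from h import *
s=arm.observe(); print(s["time_s"],s["tcp_pos"].round(4),s["wrist_force"].round(2),s["wrist_torque"].round(3))
b=cam("side"); save(b,"pics/s4.png",(310,230,430,320),6)
E
```

```text
15.4333 [ 0.643  -0.0673  0.086 ] [-1.6   1.13  5.77] [-0.045  0.052 -0.052]
```

View pics/s4.png

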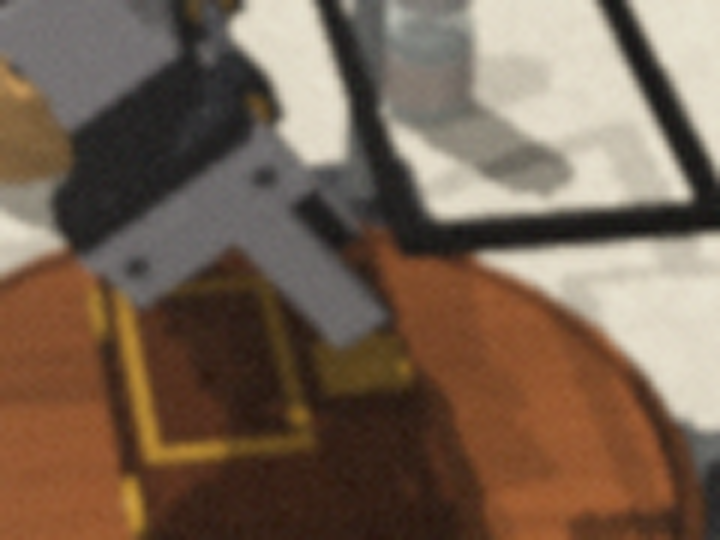

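```bash
cat > path.py <<'E'
import numpy as np
def tcp(a):
    f=a>.63
    u=np.interp(a,[0,.63],[79,68]) if not f else np.interp(a,[.63,1.9],[84,76])
    P=np.array([-50,65])+u*np.array([np.cos(a),np.sin(a)])+14*np.array([-np.sin(a),np.cos(a)])
    return P-(np.array([6.4,4.7])*(1 if f else -1))+[0,1.1]
A=np.r_[np.linspace(.015,1.85,41)]
T=np.array([tcp(a) for a in A]); print(T[0],T[-1])
for k in range(0,40,10):
    D=(T[k+1:k+11]-T[k])/1000
    print(A[k],[[round(d[0]*.9825,4),round(-d[0]*.186,4),round(d[1],4),0,.045] for d in D])
E
python3 path.py
```

```text
[34.91924524 85.97945217] [-90.88951168 130.90141581]
0.015 [[np.float64(-0.0016), np.float64(0.0003), np.float64(0.0035), 0, 0.045], [np.float64(-0.0033), np.float64(0.0006), np.float64(0.007), 0, 0.045], [np.float64(-0.0051), np.float64(0.001), np.float64(0.0103), 0, 0.045], [np.float64(-0.0071), np.float64(0.0013), np.float64(0.0134), 0, 0.045], [np.float64(-0.0092), np.float64(0.0017), np.float64(0.0165), 0, 0.045], [np.float64(-0.0115), np.float64(0.0022), np.float64(0.0194), 0, 0.045], [np.float64(-0.0139), np.float64(0.0026), np.float64(0.0222), 0, 0.045], [np.float64(-0.0163), np.float64(0.0031), np.float64(0.0248), 0, 0.045], [np.float64(-0.0189), np.float64(0.0036), np.float64(0.0272), 0, 0.045], [np.float64(-0.0216), np.float64(0.0041), np.float64(0.0295), 0, 0.045]]
0.47375000000000006 [[np.float64(-0.0028), np.float64(0.0005), np.float64(0.0021), 0, 0.045], [np.float64(-0.0056), np.float64(0.0011), np.float64(0.0041), 0, 0.045], [np.float64(-0.0085), np.float64(0.0016), np.float64(0.006), 0, 0.045], [np.float64(-0.0113), np.float64(0.0021), np.float64(0.0082), 0, 0.045],
[... 1231 characters left out ...]
007), np.float64(-0.0004), 0, 0.045], [np.float64(-0.0073), np.float64(0.0014), np.float64(-0.0009), 0, 0.045], [np.float64(-0.0109), np.float64(0.0021), np.float64(-0.0016), 0, 0.045], [np.float64(-0.0144), np.float64(0.0027), np.float64(-0.0024), 0, 0.045], [np.float64(-0.0179), np.float64(0.0034), np.float64(-0.0035), 0, 0.045], [np.float64(-0.0213), np.float64(0.004), np.float64(-0.0047), 0, 0.045], [np.float64(-0.0247), np.float64(0.0047), np.float64(-0.006), 0, 0.045], [np.float64(-0.028), np.float64(0.0053), np.float64(-0.0075), 0, 0.045], [np.float64(-0.0311), np.float64(0.0059), np.float64(-0.0091), 0, 0.045], [np.float64(-0.0342), np.float64(0.0065), np.float64(-0.0109), 0, 0.045]]
```

Emit:
step_arm:
  commands:
    - [-0.0015,0.0003,0.0035,0,0.045]
    - [-0.0033,0.0006,0.007,0,0.045]
    - [-0.005,0.001,0.0103,0,0.045]
    - [-0.007,0.0013,0.0134,0,0.045]
    - [-0.0092,0.0017,0.0165,0,0.045]

```text
time_s: 15.9
tcp_pos: [0.6324, -0.0653, 0.101]
tool_rot: [0.081, 0.946, -0.046, 0.31]
wrist_force: [-0.1, -0.8, -0.3]
finger_gap: 0.0448
grasp_force: 0.0
```

```bash
python3 - <<'E'
from h import *
s=arm.observe(); print(s["time_s"],s["tcp_pos"].round(4),s["wrist_force"].round(2),s["wrist_torque"].round(3))
b=cam("side"); save(b,"pics/s5.png",(310,230,430,320),6)
E
```

```text
15.9 [ 0.6324 -0.0653  0.101 ] [-0.08 -0.77 -0.32] [0.045 0.261 0.016]
```

View pics/s5.png

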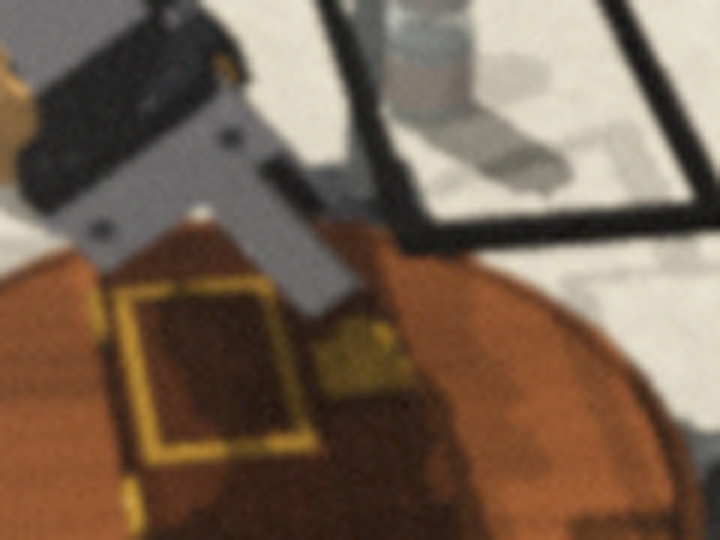

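Emit:
step_arm:
  commands:
    - [0,-0.012,0.004,0,0.045]
    - [-0.001,-0.026,0.004,0,0.045]
    - [-0.001,-0.042,0.004,0,0.045]
    - [-0.0015,-0.054,0.003,0,0.045]
    - [-0.0015,-0.058,0,0,0.045]
    - [-0.0015,-0.058,-0.003,0,0.045]
    - [-0.0015,-0.058,-0.003,0,0.045]

```text
time_s: 16.53
tcp_pos: [0.6311, -0.1232, 0.0973]
tool_rot: [0.081, 0.946, -0.046, 0.31]
wrist_force: [0.3, -0.2, 0.0]
finger_gap: 0.0449
grasp_force: 0.0
```

Emit:
step_arm:
  commands:
    - [0,0,-0.002,0,0.045]
    - [0,0,-0.003,0,0.045]
    - [0,0,-0.003,0,0.045]

```text
time_s: 16.78
tcp_pos: [0.6318, -0.1227, 0.0955]
tool_rot: [0.081, 0.946, -0.046, 0.311]
wrist_force: [-0.3, -0.4, -0.1]
finger_gap: 0.0451
grasp_force: 0.0
```

```bash
python3 - <<'E'
from h import *
s=arm.observe(); t=s["tcp_pos"];print(s["time_s"],t.round(4),s["wrist_force"].round(2),s["wrist_torque"].round(3)); Rm=R.from_quat(s["tool_rot"]).as_matrix(); print(Rm.round(3))
r=t[:2]-[.603,-.088]; print(r@[.9825,-.186],r@[.186,.9825])
b=cam("side"); save(b,"pics/s6.png",(310,230,430,320),6)
a=cv2.imread("pics/s4.png").astype(int)
E
```

```text
16.7833 [ 0.6318 -0.1227  0.0955] [-0.26 -0.4  -0.13] [ 0.035  0.168 -0.001]
[[-0.794  0.182  0.581]
 [ 0.124  0.983 -0.138]
 [-0.596 -0.038 -0.802]]
0.03477514813165615 -0.02872847649946285
```

View pics/s6.png

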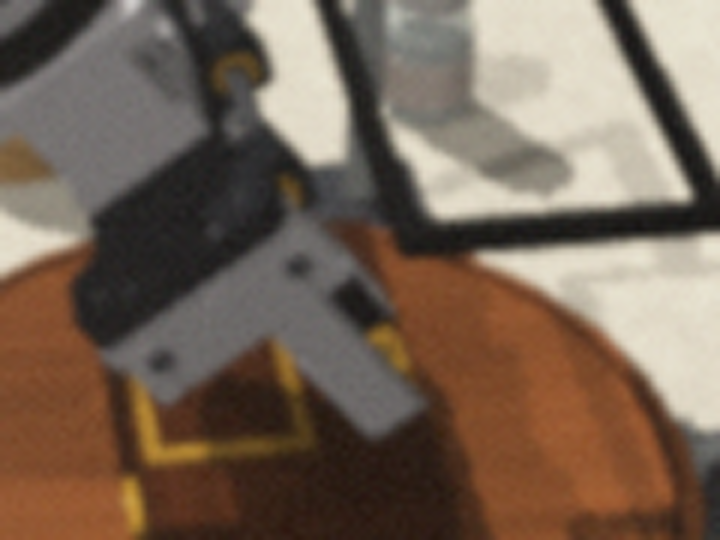

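Emit:
step_arm:
  commands:
    - [0,0,-0.0015,0,0.045]
    - [0,0,-0.003,0,0.045]
    - [0,0,-0.003,0,0.045]

```text
time_s: 17.08
tcp_pos: [0.6324, -0.1233, 0.0934]
tool_rot: [0.081, 0.946, -0.047, 0.312]
wrist_force: [0.2, 1.9, 2.3]
finger_gap: 0.0452
grasp_force: 0.7
```

Emit:
step_arm:
  commands:
    - [0,0,-0.001,0,0.045]
    - [0,0,-0.002,0,0.045]
    - [0,0,-0.002,0,0.045]

```text
time_s: 17.33
tcp_pos: [0.6324, -0.1234, 0.0915]
tool_rot: [0.081, 0.946, -0.047, 0.312]
wrist_force: [0.1, 1.0, 2.6]
finger_gap: 0.0448
grasp_force: 1.2
```

Emit:
step_arm:
  commands:
    - [0,0,-0.001,0,0.045]
    - [0,0,-0.0015,0,0.045]
    - [0,0,-0.0015,0,0.045]

```text
time_s: 17.58
tcp_pos: [0.6324, -0.1235, 0.09]
tool_rot: [0.081, 0.946, -0.047, 0.312]
wrist_force: [0.0, 1.0, 3.3]
finger_gap: 0.0447
grasp_force: 1.5
```

```bash
python3 - <<'E'
from h import *
s=arm.observe(); t=s["tcp_pos"];print(s["time_s"],t.round(4),s["wrist_force"].round(2),s["wrist_torque"].round(3))
E
```

```text
17.5833 [ 0.6324 -0.1235  0.09  ] [0.05 1.02 3.3 ] [ 0.289 -0.08   0.204]
```

Emit:
step_arm:
  commands:
    - [0,0,-0.001,0,0.045]
    - [0,0,-0.001,0,0.045]

```text
time_s: 17.75
tcp_pos: [0.6322, -0.1235, 0.0887]
tool_rot: [0.081, 0.946, -0.047, 0.312]
wrist_force: [-0.1, 1.7, 2.5]
finger_gap: 0.0451
grasp_force: 1.3
```

Emit:
step_arm:
  commands:
    - [0,0,-0.0008,0,0.045]
    - [0,0,-0.0008,0,0.045]

```text
time_s: 17.92
tcp_pos: [0.6323, -0.1235, 0.0881]
tool_rot: [0.081, 0.946, -0.047, 0.312]
wrist_force: [-0.2, 1.7, 3.9]
finger_gap: 0.0452
grasp_force: 2.2
```

```bash
python3 - <<'E'
from h import *
s=arm.observe(); t=s["tcp_pos"];print(s["time_s"],t.round(4),s["wrist_force"].round(2),s["wrist_torque"].round(3))
E
```

```text
17.9167 [ 0.6323 -0.1235  0.0881] [-0.2   1.69  3.87] [ 0.289 -0.08   0.215]
```

Emit:
step_arm:
  commands:
    - [0,0,-0.0008,0,0.045]
    - [0,0,-0.0008,0,0.045]
    - [0,0,-0.0008,0,0.045]

```text
time_s: 18.17
tcp_pos: [0.6323, -0.1235, 0.0874]
tool_rot: [0.081, 0.946, -0.047, 0.312]
wrist_force: [-0.5, 1.7, 4.8]
finger_gap: 0.045
grasp_force: 2.4
```

```bash
python3 - <<'E'
from h import *
s=arm.observe(); t=s["tcp_pos"];print(s["time_s"],t.round(4),s["wrist_force"].round(2),s["wrist_torque"].round(3))
b=cam("side"); save(b,"pics/s7.png",(310,230,430,320),6)
p=[cv2.imread(f"pics/s{i}.png").astype(int) for i in (5,6,7)]
# gold frame mask lower-left/hinge region comparison
for q in p:
    h=cv2.cvtColor(q.astype(np.uint8),cv2.COLOR_BGR2HSV)
    m=cv2.inRange(h,(18,120,110),(35,255,255)); m[:, 330:]=0; m[:400]=0; m[:,:140]=0
    v,u=np.nonzero(m); print(len(u),u.mean(),v.mean(),u.max(),v.max(), v[u>290].mean(), v[u<180].mean())
E
```

```text
18.1667 [ 0.6323 -0.1235  0.0874] [-0.54  1.66  4.76] [ 0.323 -0.235  0.229]
2794 201.4652827487473 445.7938439513243 313 533 439.6589743589744 445.5162962962963
1772 163.5744920993228 446.2420993227991 213 530 nan 444.5899390243902
1479 162.77552400270454 450.5361730899256 209 533 nan 450.80179372197307<stdin>:9: RuntimeWarning: Mean of empty slice.
  ret = ret.dtype.type(ret / rcount)
```

Emit:
step_arm:
  commands:
    - [-0.0005,0.0001,0.001,0,0.045]
    - [-0.001,0.0002,0.002,0,0.045]
    - [-0.0015,0.0003,0.0035,0,0.045]
    - [-0.0022,0.0004,0.005,0,0.045]
    - [-0.003,0.0005,0.0065,0,0.045]
    - [-0.0037,0.0006,0.008,0,0.045]
    - [-0.0043,0.0007,0.0095,0,0.045]

```text
time_s: 18.8
tcp_pos: [0.6265, -0.1228, 0.095]
tool_rot: [0.081, 0.946, -0.047, 0.31]
wrist_force: [0.7, 0.5, 0.4]
finger_gap: 0.045
grasp_force: 0.5
```

```bash
python3 - <<'E'
from h import *
s=arm.observe(); t=s["tcp_pos"];print(s["time_s"],t.round(4),s["wrist_force"].round(2),s["wrist_torque"].round(3))
b=cam("side"); save(b,"pics/s8.png",(310,230,430,320),6)
s=arm.observe(); print(s["wrist_force"].round(2),s["wrist_torque"].round(3))
E
```

```text
18.8 [ 0.6265 -0.1228  0.095 ] [0.74 0.48 0.44] [-0.017  0.122  0.008]
[-1.08 -0.02  0.7 ] [-0.021  0.209 -0.038]
```

View pics/s8.png

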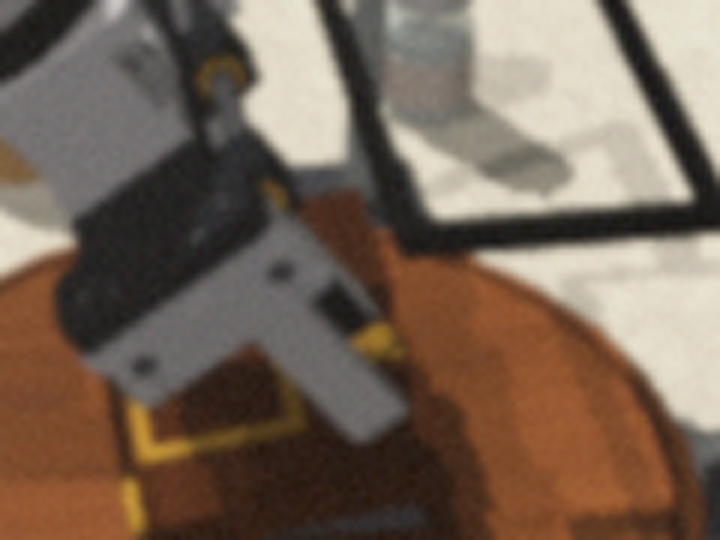

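```bash
sed -i 's/\[0,.63\],\[79,68\]/[.153,.63],[76.2,68]/; s/linspace(.015,1.85,41)/linspace(.153,1.85,41)/; s/round(d\[0\]\*.9825,4)/float(round(d[0]*.9825,4))/; s/round(-d\[0\]\*.186,4)/float(round(-d[0]*.186,4))/; s/round(d\[1\],4)/float(round(d[1],4))/' path.py; python3 path.py
```

```text
[29.57620282 96.24962359] [-90.88951168 130.90141581]
0.153 [[-0.0018, 0.0003, 0.0029, 0, 0.045], [-0.0038, 0.0007, 0.0058, 0, 0.045], [-0.0058, 0.0011, 0.0085, 0, 0.045], [-0.008, 0.0015, 0.0111, 0, 0.045], [-0.0102, 0.0019, 0.0135, 0, 0.045], [-0.0126, 0.0024, 0.0159, 0, 0.045], [-0.015, 0.0028, 0.0181, 0, 0.045], [-0.0175, 0.0033, 0.0202, 0, 0.045], [-0.02, 0.0038, 0.0221, 0, 0.045], [-0.0227, 0.0043, 0.0239, 0, 0.045]]
0.57725 [[-0.0027, 0.0005, 0.0017, 0, 0.045], [-0.0053, 0.001, 0.0038, 0, 0.045], [-0.0082, 0.0015, 0.006, 0, 0.045], [-0.0111, 0.0021, 0.0081, 0, 0.045], [-0.0141, 0.0027, 0.01, 0, 0.045], [-0.0172, 0.0033, 0.0118, 0, 0.045], [-0.0204, 0.0039, 0.0135, 0, 0.045], [-0.0236, 0.0045, 0.015, 0, 0.045], [-0.0268, 0.0051, 0.0164, 0, 0.045], [-0.0301, 0.0057, 0.0176, 0, 0.045]]
1.0015 [[-0.0033, 0.0006, 0.0011, 0, 0.045], [-0.0067, 0.0013, 0.002, 0, 0.045], [-0.0101, 0.0019, 0.0027, 0, 0.045], [-0.0135, 0.0026, 0.0034, 0, 0.045], [-0.017, 0.0032, 0.0038, 0, 0.045], [-0.0204, 0.0039, 0.0041, 0, 0.045], [-0.0238, 0.0045, 0.0043, 0, 0.045], [-0.0273, 0.0052, 0.0043, 0, 0.045], [-0.0307, 0.0058, 0.0041, 0, 0.045], [-0.0341, 0.0064, 0.0039, 0, 0.045]]
1.42575 [[-0.0034, 0.0006, -0.0004, 0, 0.045], [-0.0067, 0.0013, -0.001, 0, 0.045], [-0.01, 0.0019, -0.0018, 0, 0.045], [-0.0132, 0.0025, -0.0026, 0, 0.045], [-0.0164, 0.0031, -0.0036, 0, 0.045], [-0.0196, 0.0037, -0.0048, 0, 0.045], [-0.0227, 0.0043, -0.0061, 0, 0.045], [-0.0257, 0.0049, -0.0075, 0, 0.045], [-0.0286, 0.0054, -0.009, 0, 0.045], [-0.0315, 0.006, -0.0107, 0, 0.045]]
```

Emit:
step_arm:
  commands:
    - [-0.0018,0.0003,0.003,0,0.045]
    - [-0.0038,0.0007,0.006,0,0.045]
    - [-0.0058,0.001,0.0085,0,0.045]
    - [-0.008,0.0015,0.011,0,0.045]
    - [-0.01,0.002,0.0135,0,0.045]
    - [-0.0126,0.0024,0.016,0,0.045]
    - [-0.015,0.0028,0.018,0,0.045]
    - [-0.0175,0.0033,0.02,0,0.045]
    - [-0.02,0.0038,0.022,0,0.045]
    - [-0.0227,0.0043,0.024,0,0.045]

```text
time_s: 19.68
tcp_pos: [0.6047, -0.1184, 0.1206]
tool_rot: [0.081, 0.946, -0.047, 0.311]
wrist_force: [0.3, -0.5, 1.2]
finger_gap: 0.0449
grasp_force: 0.5
```

Emit:
step_arm:
  commands:
    - [-0.0027,0.0005,0.0017,0,0.045]
    - [-0.0053,0.001,0.0038,0,0.045]
    - [-0.0082,0.0015,0.006,0,0.045]
    - [-0.011,0.002,0.008,0,0.045]
    - [-0.014,0.0027,0.01,0,0.045]
    - [-0.0172,0.0033,0.0118,0,0.045]
    - [-0.0204,0.004,0.0135,0,0.045]
    - [-0.0236,0.0045,0.015,0,0.045]
    - [-0.0268,0.005,0.0164,0,0.045]
    - [-0.03,0.0057,0.0176,0,0.045]

```text
time_s: 20.52
tcp_pos: [0.5747, -0.1127, 0.1382]
tool_rot: [0.081, 0.946, -0.047, 0.311]
wrist_force: [0.2, 0.4, 2.2]
finger_gap: 0.0448
grasp_force: 0.5
```

```bash
python3 - <<'E'
from h import *
s=arm.observe(); t=s["tcp_pos"];print(s["time_s"],t.round(4),s["wrist_force"].round(2)); r=t[:2]-[.603,-.088]; print(r@[.9825,-.186],r@[.186,.9825])
E
```

```text
20.5167 [ 0.5747 -0.1127  0.1382] [0.19 0.44 2.22]
-0.023249068622431326 -0.029588399279601323
```

Force stays on the finger (about 1–2 N), so the lid is following at about 1.0 rad. I'll continue.

Emit:
step_arm:
  commands:
    - [-0.0033,0.0006,0.001,0,0.045]
    - [-0.0067,0.0013,0.002,0,0.045]
    - [-0.01,0.002,0.0027,0,0.045]
    - [-0.0135,0.0026,0.0034,0,0.045]
    - [-0.017,0.0032,0.0038,0,0.045]
    - [-0.0204,0.0039,0.004,0,0.045]
    - [-0.0238,0.0045,0.0043,0,0.045]
    - [-0.0273,0.0052,0.0043,0,0.045]
    - [-0.0307,0.0058,0.004,0,0.045]
    - [-0.034,0.0064,0.004,0,0.045]

```text
time_s: 21.35
tcp_pos: [0.5405, -0.1063, 0.1418]
tool_rot: [0.081, 0.946, -0.047, 0.311]
wrist_force: [-0.8, -0.3, -0.3]
finger_gap: 0.0452
grasp_force: 0.6
```

Emit:
step_arm:
  commands:
    - [-0.0034,0.0006,-0.0004,0,0.045]
    - [-0.0067,0.0013,-0.001,0,0.045]
    - [-0.01,0.002,-0.0018,0,0.045]
    - [-0.0132,0.0025,-0.0026,0,0.045]
    - [-0.0164,0.003,-0.0036,0,0.045]
    - [-0.0196,0.0037,-0.0048,0,0.045]
    - [-0.0227,0.0043,-0.006,0,0.045]
    - [-0.0257,0.0049,-0.0075,0,0.045]
    - [-0.0286,0.0054,-0.009,0,0.045]
    - [-0.0315,0.006,-0.0107,0,0.045]

```text
time_s: 22.18
tcp_pos: [0.5093, -0.1004, 0.1312]
tool_rot: [0.081, 0.946, -0.047, 0.311]
wrist_force: [0.6, 0.3, -0.4]
finger_gap: 0.0447
grasp_force: 0.0
```

Emit:
step_arm:
  commands:
    - [-0.003,0.0006,-0.001,0,0.045]
    - [-0.006,0.001,-0.002,0,0.045]
    - [-0.009,0.0017,-0.003,0,0.045]
    - [-0.012,0.002,-0.004,0,0.045]
    - [-0.015,0.0028,-0.004,0,0.045]
    - [-0.018,0.0034,-0.004,0,0.045]

```text
time_s: 22.68
tcp_pos: [0.4912, -0.0969, 0.1273]
tool_rot: [0.081, 0.946, -0.047, 0.311]
wrist_force: [-0.5, -0.4, -0.2]
finger_gap: 0.0449
grasp_force: 0.0
```

Emit:
step_arm:
  commands:
    - [-0.01,0.002,0,0,0.045]
    - [-0.03,0.005,0.01,0,0.045]
    - [-0.06,0.01,0.03,0,0.045]
    - [-0.09,0.015,0.06,0,0.045]
    - [-0.11,0.02,0.1,0,0.045]
    - [-0.12,0.02,0.14,0,0.045]
    - [-0.12,0.02,0.15,0,0.045]
    - [-0.12,0.02,0.15,0,0.045]

```text
time_s: 23.35
tcp_pos: [0.3987, -0.0823, 0.2896]
tool_rot: [0.081, 0.947, -0.048, 0.306]
wrist_force: [0.3, -0.2, -0.3]
finger_gap: 0.0452
grasp_force: 0.0
```

```bash
python3 - <<'E'
from h import *
s=arm.observe(); t=s["tcp_pos"];print(s["time_s"],t.round(4),s["wrist_force"].round(2))
a=cam("top"); b=cam("side"); save(a,"pics/t9.png",(290,170,420,310),4); save(b,"pics/s9.png",(270,190,470,340),4)
# predicted lid edge corners at 1.8 rad, and lit gold-frame centroid on lid
C=np.array([.603,-.088]);e=np.array([.9825,-.186]);f=np.array([.186,.9825])
for al in (1.5,1.7,1.8):
  out=[]
  for y in (-.075,.075):
    x=-.05+.098*np.cos(al)-.014*np.sin(al); z=.065+.098*np.sin(al)+.014*np.cos(al)
    x2=-.05+.098*np.cos(al); z2=.065+.098*np.sin(al)
    for X,Z in((x,z),(x2,z2)): out.append((4*(proj(b,[*(C+X*e+y*f),Z])-[270,190])).round().tolist())
  print(al,out)
E
```

```text
23.35 [ 0.3987 -0.0823  0.2896] [ 0.29 -0.2  -0.26]
1.5 [[243.0, 375.0], [275.0, 374.0], [205.0, 191.0], [232.0, 190.0]]
1.7 [[200.0, 384.0], [231.0, 378.0], [167.0, 199.0], [194.0, 194.0]]
1.8 [[179.0, 391.0], [209.0, 383.0], [149.0, 206.0], [175.0, 198.0]]
```

```bash
python3 - <<'E'
from h import *
q=cv2.imread("pics/s9.png"); g=q.max(2)
for r in (215,240,260,280,300): print(r, [int(x) for x in g[r,100:300:10]])
def pin(n):
    h=cv2.cvtColor(cv2.imread(n),cv2.COLOR_BGR2HSV)[415:520,50:125]; v,u=np.nonzero((h[...,1]<75)&(h[...,2]>100)); return u.mean()+50,v.mean()+415,len(u)
print(pin("pics/s3.png"),pin("pics/s9.png"))
E
```

```text
215 [211, 189, 143, 186, 195, 175, 95, 89, 94, 175, 170, 100, 108, 188, 190, 205, 205, 202, 200, 199]
240 [213, 200, 127, 121, 129, 125, 99, 84, 84, 68, 101, 97, 106, 178, 186, 186, 183, 184, 192, 205]
260 [218, 210, 142, 117, 116, 117, 101, 86, 73, 51, 85, 96, 100, 104, 109, 181, 208, 213, 215, 209]
280 [217, 212, 211, 192, 141, 126, 118, 65, 55, 52, 56, 127, 135, 133, 134, 131, 156, 211, 211, 211]
300 [216, 213, 211, 217, 216, 213, 181, 123, 57, 52, 54, 85, 134, 132, 135, 138, 174, 175, 166, 212]
(np.float64(73.17205638474294), np.float64(454.7483416252073), 2412) (np.float64(72.51835273052819), np.float64(452.09892569382276), 2234)
```

```bash
python3 -c "
from station import arm
print(arm.finish_job())"
```

```text
the job is handed in; nothing more can be done
None
```

The job is handed in, with no verdict returned: the turntable is clicked home, and the lid came up slowly against the fingertip and stands open at about 1.8 rad (camera estimate). The first press did not open the lid and a second did. Since the moves have no tilt axis, I built up the 37° tool tilt by repeatedly commanding poses beyond the arm's reach.

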